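# Unclip and open the sample box beside a crowded sink

### The job

Open the clear storage box so that the jars in it can be got at: flip both blue spring clips fully outward until they hang open, then lift off the white lid and set it down flat, handle up, on the bare worktop, touching nothing else. The blue-capped glass jar stands in the way of one clip, so move it aside first, leave it standing upright on the worktop, and do not let a clip strike it; do not drop the lid, and leave everything else where it stands.

Things in the scene. Friction and masses are not known exactly. Their poses are not given: they have to be found in the camera images.
- clip_box: Clear plastic box, 150 x 200 x 90 mm (own x, y, z), walls 3.5 mm, fixed. Origin: centre of its underside, on the worktop; yaw within 0.3 rad. A clip in the middle of each 150 mm end face (+y and -y). The worktop ends toward the robot at a slanting edge: points with y < 1.72 (x - 0.335) (m) are on it. Unlisted fixed things stand only beyond x = 0.78 (0.7 right of y = -0.2) or right of y = -0.56.
- box_lid: Loose white lid: plate 150 x 200 x 6 mm over a 6 mm deep plug that sits in the box with 2.5 mm play; 0.22 to 0.37 kg. Origin: centre of the plug's underside (84 mm above the worktop when seated, 0 when it lies flat on the worktop); its top surface is 12 mm above that. Axes as the box's while closed. The closed clips' lips overlap its two ends.
- lid_handle (a point): Centre of the bar of the blue handle in the middle of the lid: bar 92 mm long along the lid's x, 14 mm wide along y, 12 mm high, its centre 36 mm above the lid's origin (24 mm above the lid's top surface); two 12 mm thick posts 40 mm either side of the middle carry it.
- clip_left (a joint): Hinge angle (rad) of the blue clip on the box's +y end: 0 closed, 1.9 fully open (stop). Over-centre spring: returns shut below about 0.65, snaps open above; takes about 7 N outward at the tab. Pin along the box's x at y = +110 mm, 58 mm above the worktop. Its top swings outward and down, reaching 82 mm beyond the pin and, open, down to 28 mm above the worktop.
- clip_left_tab (a point): Point on the inner side (facing the lid's middle) of the left clip's upright thumb tab, 66 mm from the pin; closed it is 124 mm above the worktop, 110 mm from the box's middle. Tab: 50 mm wide along the box's x, 4.5 mm thick, 102 to 138 mm above the worktop, leaning 0.12 rad outward. The lip below it reaches 17 mm inward, 7 mm over the lid, at 98 to 102 mm. Clip 56 mm wide.
- clip_right (a joint): The same clip on the box's -y end, pin at y = -110 mm: 0 = closed, 1.9 = fully open.
- clip_right_tab (a point): The same point on the right clip's thumb tab (mirror image).
- reagent_jar: Loose glass jar with blue screw cap, 59 mm diameter, 115 mm high (cap 45 mm diameter from 93 mm up), 0.2 to 0.42 kg. Origin: centre of its underside. It starts beside one of the two clips, some 160 to 180 mm from the box's middle, inside the arc through which that clip swings.
- pocket_scale: Loose grey pocket scale, 64 x 124 x 20 mm (its own x, y, z), origin at the centre of its underside. It lies beside the other clip, low enough for the clip to swing open over it. Leave it.
- specimen_jar: Jar with black cap in the box, 50 mm diameter, 65 mm high, loose; origin at the centre of its underside. Leave it.
- dropper_bottle: Small dropper bottle in the box, 26 mm diameter, 47 mm high, loose; origin at the centre of its underside. Leave it.
- crucible: White round crucible standing loose on the worktop, 83 mm diameter, 58 mm high; origin at the centre of its underside. Leave it.
- brown_bottle: Brown glass bottle with white cap, 52 mm diameter, 109 mm high, loose on the worktop; origin at the centre of its underside. Leave it.
- flask: Clear glass flask, 68 mm diameter, 141 mm high, loose on the worktop behind the box; origin at the centre of its underside. Leave it.
- pot_red: Small white pot with red cap, 42 mm diameter, 33 mm high, fixed; origin at the centre of its underside.
- white_bottle: Small white bottle with white cap, 30 mm diameter, 98 mm high, fixed; origin at the centre of its underside.
- pen_box: Crumpled bag of supplies at the right, fixed, 100 x 260 x 190 mm (its own x, y, z); origin in the middle of its underside.
Mind the look-alikes: they are no part of the job. What is shaped like the crucible but orange is not meant.

How it is judged:
On the way, in this order (a step that is already met when the one before it is completed fails the run):
1. both clips flipped open while the lid is still seated on the box (value of joint each of clip_left, clip_right above 1.5 rad and distance of box_lid from where it was at the start of the episode below 0.015 m), for 0.1 s.
2. the lid lifted clear above the box with both clips open (z of box_lid in the frame of clip_box above 0.095 m and value of joint each of clip_left, clip_right above 1.5 rad), for 0.1 s.
At the end, for the whole second after the job is handed in: Both clips open beyond 1.5 rad; lid at rest flat on the worktop, handle up (tilt < 0.06 rad, within 8 mm), touching nothing else listed; blue-capped jar at rest upright on the worktop; things in the box upright, and they, scale, crucible, brown bottle and flask within 30 mm of their starts (value of joint each of clip_left, clip_right above 1.5 rad and height (world z) of box_lid between -0.02 and 0.008 m and angle between box_lid's own z axis and vertical below 0.06 rad and linear speed of each of box_lid, reagent_jar below 0.02 m/s and height (world z) of reagent_jar between -0.02 and 0.008 m and angle between reagent_jar's own z axis and vertical below 0.1 rad and angle between each of specimen_jar, dropper_bottle's own z axis and vertical below 0.15 rad and distance of each of specimen_jar, dropper_bottle, pocket_scale, crucible, brown_bottle, flask from where it was at the start of the episode below 0.03 m and contact force between box_lid and clip_box below 0.1 N and contact force between box_lid and reagent_jar below 0.1 N and contact force between box_lid and crucible below 0.1 N and contact force between box_lid and brown_bottle below 0.1 N and contact force between box_lid and pocket_scale below 0.1 N and contact force between box_lid and flask below 0.1 N and contact force between box_lid and pot_red below 0.1 N and contact force between box_lid and white_bottle below 0.1 N and contact force between box_lid and pen_box below 0.1 N).
It fails at once if a clip strikes the blue-capped jar (contact force between any of clip_left, clip_right and reagent_jar above 2 N).
It fails at once if the blue-capped jar is tipped over (angle between reagent_jar's own z axis and vertical above 0.6 rad).
It fails at once if the lid is dropped onto the worktop (height (world z) of box_lid below 0.03 m and linear speed of box_lid above 0.5 m/s).
It fails at once if a bystander is knocked over or pushed away (distance of any of pocket_scale, crucible, brown_bottle, flask from where it was at the start of the episode above 0.05 m or angle between any of brown_bottle, flask's own z axis and vertical above 0.4 rad).
It also fails if it takes over 59 s, if anything falls off the work surface, if the arm or the gripper's body presses on something with over 40 N, if the wrist force passes 120 N, or if a joint passes its speed limit or range.

### The arm

A 6-joint arm with a two-finger parallel gripper is mounted at the origin on a cart in front of the work surface, level with it; the furniture and walls round the work are solid. World frame = base frame: x ahead of the robot, y to its left, z up, the work surface at z = 0. Lengths are in m, angles in rad, forces in N, time in s.
With the tool pointing down it reaches from about 0.3 to 0.85 m from the base axis. Payload 5.4 kg.
Tool frame: the origin (TCP) lies at the very end of the fingers, on their centre line; the grasp point (between the pads) lies 19 mm behind it; z points along the fingers, y is the line along which they close (so a half turn about z gives the same grasp; the last joint's range is limited). The gripper opens to 85 mm and grips with 20 to 120 N. Pads are 22 mm wide; open, the fingers measure 114 mm over their backs; the gripper's body (76 mm by 85 mm) begins 54 mm behind the grasp point. The pads swing forward as they close: fully open they stand 13 mm farther back than shut.
Start: joints at [1.064, 0.158, 1.597, -0, 1.386, -0.21], TCP at [0.168, 0.55, 0.231] pointing down, gripper open.
Joint ranges: [-2.91, 2.91], [-0.94, 2.29], [0.18, 2.7], [-1.29, 4.43], [0.17, 2.64], [-3, 3]. Speed limits (rad/s): [2.57, 2.57, 3.14, 3.14, 3.14, 3.14].

### API

Orientations are given as a 3x3 rotation matrix whose columns are the frame's x, y, z axes.
In Python, from station import monitor, optics, close_job gives the robot as it stands. The module is installed in compiled form; this text tells all that it offers.
- The arm moves only by the shell command python3 -m jog 'ROWS' [OPENING] [FORCE]. ROWS is JSON, a list of rows, each a list of 4 numbers: the shift along the tool's x, y, z in mm, then the turn about the tool's z in rad. A call has 1 to 12 rows; each row is the pose to reach, as a shift and turn from the pose commanded when the call began, along the tool's axes at that moment; what a row does not reach only later rows make up. A row lasts 1/8 s, in which the tool goes at most 62.5 mm and 10.7 degrees, less where a joint would pass 70% of its speed; a pose out of reach is approached as far as the arm can. A call with a gripper value outside its range is refused whole. OPENING is the closure, from -1 (fully open) to 1 (shut), set as the call begins (- or left out, the last holds). The fingers move at their own pace and stop on an object; FORCE is the grip in N (left out, the last holds). Time passes only in rows, so rows that repeat a pose let the fingers close. It gives the time, the measured TCP pose, the force, the opening and the grip force at its end, in the units of the state.
- monitor.sense(): the state, without advancing time (a new reading comes with each control period).
- optics.grab_frame(name): name is "scene" or "top"; returns a dict with "color" (400x640x3 uint8, red, green, blue), "depth" (400x640 float32, m along the optical axis (not along the pixel's ray), 0 where there is no reading), "intrinsics" (3x3 intrinsics, pixels), "R" (3x3) and "t" (3): a world point X has camera coordinates R X + t. Camera axes: x right, y down, z forward; pixel columns grow to the right and rows downward; lengths in m; the calibration is good to about 2 mm. A picture is of the moment at which its call begins.
- close_job(): hands the job in; it is judged then, once.
The state is a dict: "clock": time; "joint_pos": joint angles; "joint_vel": joint speeds; "effort": joint torques, N m; "position": TCP position; "orientation": TCP orientation; "contact_force": force on the tool from outside, world axes, zero at the start; "torque": the same for the moment, N m; "grip_width": finger opening in m; "grip_force": force on a finger pad.
Only numpy, scipy, OpenCV 4.12 (cv2) and the standard library are available. Lean on these libraries where they do the work, as an engineer would, in place of code of your own. Each camera call takes 0.05 s, during which the arm holds its last target. There are 200 camera calls.

## Working session

There is one attempt and no reset: what is moved stays moved. The work goes in short steps, Python scripts to look and compute and a shell command to move; the robot and the scene stay as the last step left them, time stands still between calls to the robot, and variables do not carry over. Pictures are saved under pics/ and viewed, at most 10 in all, crops included, and the job is handed in when it is done.

```bash
mkdir -p pics; python3 - <<'E'
from station import monitor, optics
import cv2,numpy as np
s=monitor.sense()
for k in("clock","position","orientation","contact_force","grip_width"):print(k,s[k])
for n in("scene","top"):
    f=optics.grab_frame(n); np.savez(f"pics/{n}0.npz",**f)
    cv2.imwrite(f"pics/{n}0.png",f["color"][...,::-1]); print(n,f["intrinsics"],-f["R"].T@f["t"],f["R"])
E
```

```text
clock 0.0
position [0.16787499 0.54930953 0.23031969]
orientation [[-9.56285965e-01  2.92431743e-01 -9.10636391e-04]
 [ 2.92432907e-01  9.56284604e-01 -1.65886168e-03]
 [ 3.85723746e-04 -1.85264619e-03 -9.99998209e-01]]
contact_force [ 0.31771224 -0.75538013 -0.59354624]
grip_width 0.08535182958757816
scene [[488.8380759    0.         313.83955983]
 [  0.         488.8380759  202.60187632]
 [  0.           0.           1.        ]] [-0.27558966 -0.91575639  0.87519455] [[ 0.71272075 -0.70102274  0.02441827]
 [-0.38542294 -0.42046497 -0.82137589]
 [ 0.58607021  0.57600028 -0.56986436]]
top [[364.76439782   0.         311.46088271]
 [  0.         364.76439782 197.40440841]
 [  0.           0.           1.        ]] [ 0.37122862 -0.12970186  1.06132742] [[-0.02007984 -0.99965566  0.01689289]
 [-0.98925525  0.01741796 -0.14515738]
 [ 0.14481316 -0.01962611 -0.98926436]]
```

View pics/scene0.png

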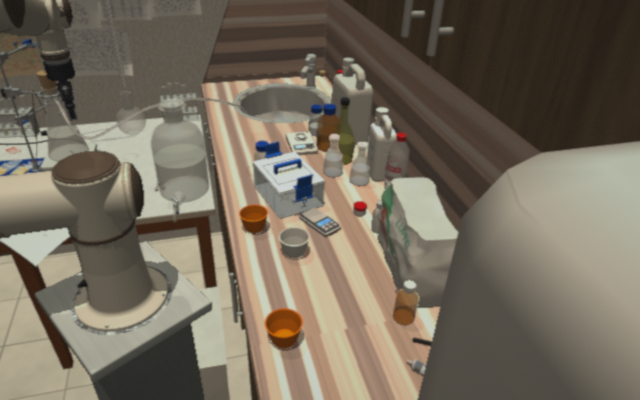

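View pics/top0.png

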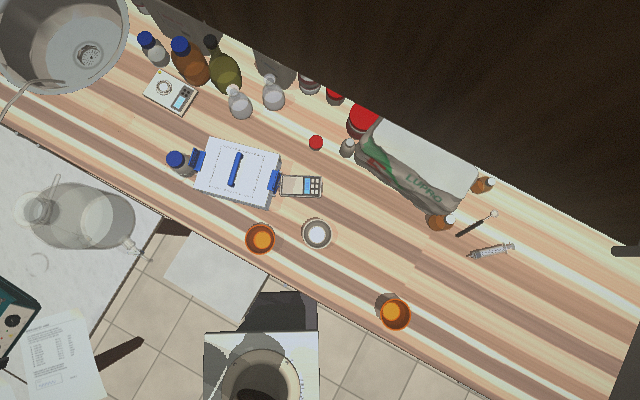

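The top view shows the box at about (237,172), with its handle at (235,168). The left clip is at (197,160) with the blue jar beside it at (177,160). The scale is at (300,185), the white crucible at (316,233), and orange bowls at (260,238) and (394,312). There is free worktop around (345,275) and (400,250).

```bash
cat > h.py <<'E'
import numpy as np,cv2
from station import monitor,optics
def cloud(f):
    K=f["intrinsics"];d=f["depth"];v,u=np.mgrid[:400,:640]
    c=np.stack([(u-K[0,2])/K[0,0]*d,(v-K[1,2])/K[1,1]*d,d],-1)
    P=(c-f["t"])@f["R"]; P[d==0]=np.nan
    return P
def ray(f,u,v,z):
    K=f["intrinsics"];o=-f["R"].T@f["t"];r=f["R"].T@np.array([(u-K[0,2])/K[0,0],(v-K[1,2])/K[1,1],1]);return o+r*(z-o[2])/r[2]
E
python3 - <<'E'
from h import *
f=dict(np.load("pics/top0.npz"));P=cloud(f);C=f["color"].astype(int)
v,u=np.mgrid[:400,:640]
def rg(a,b,c,d):return (u>=a)&(u<=b)&(v>=c)&(v<=d)
z=P[...,2]
np.set_printoptions(precision=4,suppress=True)
m=rg(185,290,130,215)&(abs(z-.096)<.006)&(C.min(-1)>120)
r=cv2.minAreaRect((P[m][:,:2]*1000).astype(np.float32));print("lid",m.sum(),r,np.median(z[m]))
blue=(C[...,2]>C[...,0]+40)
for n,b in(("handle",rg(222,248,145,195)),("lclip",rg(188,206,145,180)),("rclip",rg(266,284,165,200)),("cap",rg(160,187,145,172))):
    m=b&blue&(z>.08); Q=P[m]; r=cv2.minAreaRect((Q[:,:2]*1000).astype(np.float32));print(n,len(Q),np.median(Q,0),Q.min(0),Q.max(0),r)
m=rg(222,248,145,195)&blue&(z>.115);Q=P[m][:,:2];w,V=np.linalg.eigh(np.cov(Q.T));print("handle axis",V[:,1],Q.mean(0))
for n,p in dict(scale=(300,185,.02),crucible=(316,230,.058),orange1=(261,236,.05),orange2=(392,311,.05),flask1=(235,92,.14),flask2=(272,82,.14),red=(316,142,.033),wb=(349,144,.098),wscale=(170,92,.02),bag=(385,140,0),bag2=(420,205,0),brown=(450,220,.109)).items():print(n,ray(f,*p)[:2],z[p[1],p[0]])
# height map over y range
g=np.full((40,60),np.nan)
for ix in range(40):pass
# coarse occupancy map, 2cm
occ={}
X=np.floor(P[...,0]/.02);Y=np.floor(P[...,1]/.02)
for a in range(42,-1,-1):
    s=f"{a*.02:.2f} "
    for b in range(24,-36,-1):
        mm=(X==a)&(Y==b)
        s+= ' ' if mm.sum()<1 else ('.' if abs(z[mm]).max()<.012 else ('#' if z[mm].max()>.012 else '-'))
    print(s)
c=cv2.resize(f["color"][120:330,130:430,::-1],None,fx=2.6,fy=2.6,interpolation=cv2.INTER_CUBIC);cv2.imwrite("pics/c1.png",c)
E
```

```text
lid 3704 ((588.5103759765625, 52.29716491699219), (202.31024169921875, 152.30718994140625), 73.67256164550781) 0.0958471460506023
handle 172 [0.5884 0.0527 0.1254] [0.5447 0.0351 0.0924] [0.6416 0.077  0.1335] ((593.6459350585938, 54.863407135009766), (20.490692138671875, 98.38341522216797), 73.25173950195312)
lclip 182 [0.6186 0.1536 0.1028] [0.5888 0.136  0.0972] [0.6437 0.17   0.1408] ((618.2157592773438, 153.014892578125), (23.99810028076172, 55.387752532958984), 73.78433227539062)
rclip 139 [ 0.5601 -0.0446  0.1024] [ 0.5331 -0.063   0.0974] [ 0.5887 -0.0306  0.1417] ((560.3743896484375, -47.34556579589844), (22.471851348876953, 55.55668640136719), 73.66790008544922)
cap 203 [0.6218 0.214  0.1142] [0.5995 0.1928 0.1103] [0.6419 0.235  0.1191] ((621.5280151367188, 213.379638671875), (41.904991149902344, 40.877464294433594), 47.74983596801758)
handle axis [-0.963   0.2694] [0.5884 0.0526]
scale [ 0.5606 -0.1179] 0.0174414713412506
crucible [ 0.4275 -0.1603] 0.003773328729433231
orange1 [ 0.4143 -0.0087] 0.0039690574668444995
orange2 [ 0.2067 -0.3602] 0.0022241188031985417
flask1 [
[... 2471 characters left out ...]
------        .......#..##..............
0.18       ----------------------       .-....##.##..............
0.16 #-      -----------------------      ....#####..............
0.14 ##-       -----------------------.     -..##................
0.12 -----      -----------------------      ....................
0.10 ------       -----------##---------       -.-...............
0.08 --------       ----...######...------       .-..............
0.06 ----------      --...#########.--------       ..............
0.04 -----------     -...####  ####.----------      .............
0.02 ------------- -- ...###    ####-----------       ...........
0.00 ---------------- ...##      ##.-------------       .........
```

View pics/c1.png

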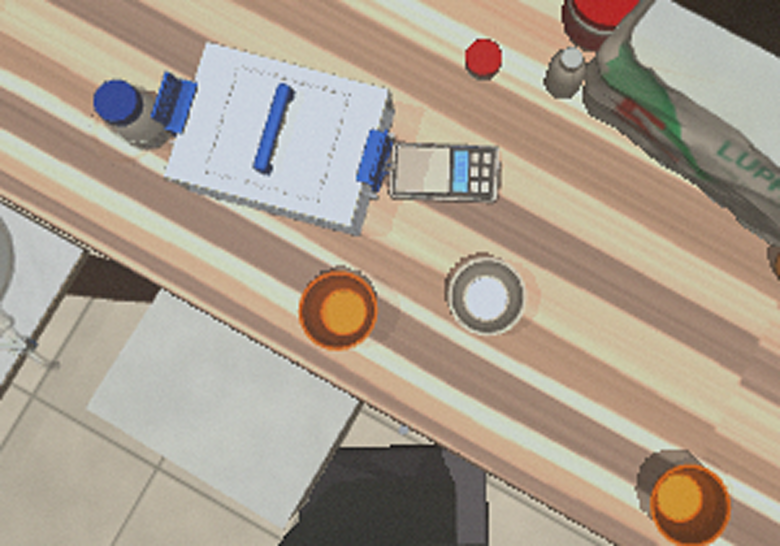

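Closer up, the jar cap is at crop (118,102), the clips at (173,102) and (374,160), and the handle at (272,128). Before using the free area at about (0.37,-0.32) for the lid, I'll check a stripe of slightly raised depth readings near it.

```bash
python3 - <<'E'
from h import *
np.set_printoptions(precision=3,suppress=True)
f=dict(np.load("pics/top0.npz"));P=cloud(f).reshape(-1,3);z=P[:,2]
a=np.deg2rad(60);e=np.array([np.cos(a),np.sin(a)]);n=np.array([e[1],-e[0]])
q=P[:,:2]-[.369,-.319];s=q@e;d=q@n
for lim in(.0,.01,.02,.03,.04):
    m=(abs(s)<.1+lim)&(abs(d)<.075+lim);print(lim,m.sum(),np.nanpercentile(z[m],[0,1,50,99,100]))
for c in((.50,-.28),(.46,-.34),(.42,-.42),(.38,-.46)):
    m=np.hypot(P[:,0]-c[0],P[:,1]-c[1])<.03;print(c,np.nanpercentile(z[m],[1,50,90,100]))
s=monitor.sense();p=s["position"];R=s["orientation"]
psi=-.284;ex=np.array([np.cos(psi),np.sin(psi),0]);ey=np.array([-np.sin(psi),np.cos(psi),0])
b=np.array([.5885,.0525,0])
for nm,t in dict(jar_above=[.6215,.2135,.23],jar=[.6215,.2135,.068],jdest=[.62,.34,.068]).items():print(nm,R.T@(np.array(t)-p)*1000)
E
```

```text
0.0 3613 [-0.007 -0.005  0.     0.004  0.007]
0.01 4506 [-0.007 -0.005  0.     0.004  0.007]
0.02 5501 [-0.008 -0.005  0.     0.005  0.06 ]
0.03 44272 [-0.008 -0.003  0.763  0.887  0.897]
0.04 47693 [-0.008 -0.003  0.76   0.886  0.897]
(0.5, -0.28) [-0.     0.822  0.876  0.897]
(0.46, -0.34) [-0.001  0.783  0.843  0.873]
(0.42, -0.42) [-0.002  0.701  0.753  0.782]
(0.38, -0.46) [-0.002  0.665  0.695  0.72 ]
jar_above [-531.967 -188.52     0.556]
jar [-532.023 -188.246  162.555]
jdest [-493.592  -67.716  162.364]
```

The raised readings come from an overhead edge above z 0.66, so the worktop under it is clear. I'll move above the jar, turning the fingers so they close along box x.

```bash
python3 -m jog '[[-50,-18,0,0.15],[-110,-38,0,0.33],[-165,-58,0,0.5],[-222,-78,0,0.67],[-280,-98,0,0.84],[-335,-118,0,1.02],[-390,-138,0,1.2],[-445,-158,0,1.36],[-500,-177,0,1.5],[-532,-188,0,1.559],[-532,-188,0,1.559],[-532,-188,0,1.559]]' -1 40
cat > d.py <<'E'
# delta (mm, tool axes) and turn to go to target: python3 d.py x y z [tool-y angle deg]
import sys
from h import *
a=list(map(float,sys.argv[1:]));s=monitor.sense();R=s["orientation"]
print(s["clock"],np.round(s["position"],4),"delta",np.round(R.T@(np.array(a[:3])-s["position"])*1000,1),"yang",np.degrees(np.arctan2(R[1,1],R[0,1])),"F",np.round(s["contact_force"],1),"w",s["grip_width"])
if len(a)>3: print("turn",-np.radians((a[3]-np.degrees(np.arctan2(R[1,1],R[0,1]))+90)%180-90))
E
python3 d.py .6215 .2135 .068 -16.3
```

```text
clock: 1.6
position: [0.6211, 0.215, 0.2307]
orientation: [[0.28, 0.96, -0.001], [0.96, -0.28, 0.0], [-0.0, -0.001, -1.0]]
contact_force: [-0.4, 1.0, 0.3]
grip_width: 0.0853
grip_force: 0.0
1.6 [0.6211 0.215  0.2307] delta [ -1.3   1.  162.7] yang -16.275031773337698 F [-0.4  1.   0.3] w 0.08529165851684488
turn 0.00043577776364153844
```

```bash
python3 -m jog '[[0,1,50,0],[0,1,100,0],[0,1,140,0],[0,1,163,0],[0,1,163,0],[0,1,163,0]]' -1 40
python3 -m jog '[[0,0,0,0],[0,0,0,0],[0,0,0,0],[0,0,0,0],[0,0,0,0],[0,0,0,0],[0,0,0,0],[0,0,0,0]]' 1 40
```

```text
clock: 2.35
position: [0.6234, 0.2151, 0.07]
orientation: [[0.28, 0.96, 0.002], [0.96, -0.28, 0.0], [0.001, 0.002, -1.0]]
contact_force: [0.1, -0.1, 0.3]
grip_width: 0.0855
grip_force: 0.0
clock: 3.35
position: [0.6234, 0.2146, 0.0705]
orientation: [[0.281, 0.96, 0.001], [0.96, -0.281, 0.001], [0.001, 0.001, -1.0]]
contact_force: [-4.5, 0.1, 8.3]
grip_width: 0.0526
grip_force: 40.1
```

The 52.6 mm width and the upward force suggest the pads closed on the jar's sloping shoulder. I'll reopen, go lower and slightly outward, and grip again.

```bash
python3 -m jog '[[0,0,0,0],[0,0,0,0],[0,0,0,0],[3,0,0,0],[5,0,0,0],[5,0,10,0],[5,0,20,0],[5,0,20,0],[5,0,20,0]]' -1 40
python3 -m jog '[[0,0,0,0],[0,0,0,0],[0,0,0,0],[0,0,0,0],[0,0,0,0],[0,0,0,0],[0,0,0,0]]' 1 40
```

```text
clock: 4.47
position: [0.6242, 0.2189, 0.0481]
orientation: [[0.281, 0.96, -0.0], [0.96, -0.281, -0.0], [-0.0, -0.0, -1.0]]
contact_force: [0.3, 0.1, -0.3]
grip_width: 0.0852
grip_force: 0.0
clock: 5.35
position: [0.6241, 0.2192, 0.049]
orientation: [[0.281, 0.96, -0.001], [0.96, -0.281, 0.0], [0.0, -0.001, -1.0]]
contact_force: [-4.4, 0.1, 5.4]
grip_width: 0.0572
grip_force: 36.1
```

```bash
python3 -m jog '[[0,0,-8,0],[0,0,-20,0],[0,0,-25,0],[0,0,-25,0]]' 1 40
python3 -m jog '[[25,0,0,0],[60,0,0,0],[95,0,0,0],[120,0,0,0],[130,0,0,0],[130,0,0,0],[130,0,8,0],[130,0,16,0],[130,0,22,0],[130,0,24,0],[130,0,24,0],[130,0,24,0]]' 1 40
```

```text
clock: 5.85
position: [0.6248, 0.219, 0.0741]
orientation: [[0.281, 0.96, 0.001], [0.96, -0.281, 0.0], [0.001, 0.001, -1.0]]
contact_force: [0.1, -0.4, -3.2]
grip_width: 0.0572
grip_force: 37.3
clock: 7.35
position: [0.6609, 0.3438, 0.0494]
orientation: [[0.281, 0.96, 0.0], [0.96, -0.281, 0.0], [0.0, 0.0, -1.0]]
contact_force: [0.1, 0.1, -3.9]
grip_width: 0.0579
grip_force: 37.5
```

```bash
python3 - <<'E'
from h import *
f=optics.grab_frame("scene");K=f["intrinsics"]
cv2.imwrite("pics/j1.png",cv2.resize(f["color"][80:260,200:400,::-1],None,fx=3,fy=3,interpolation=cv2.INTER_CUBIC))
E
```

```text
(no output)
```

View pics/j1.png

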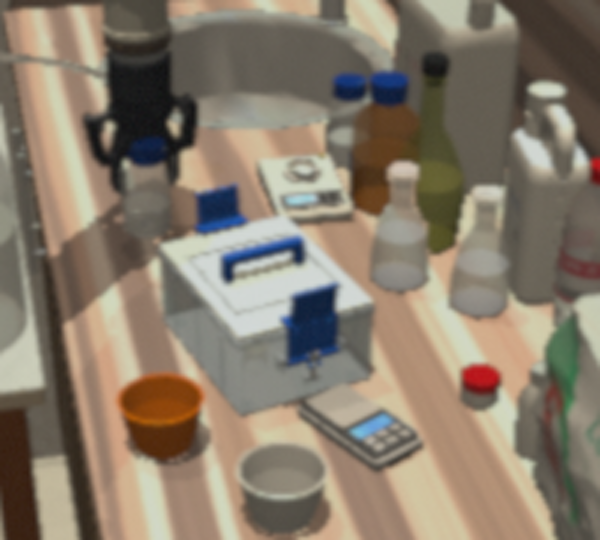

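The jar hangs upright in the gripper at crop (148,190), clear of the left clip. The force still shows its full weight, so I'll lower it slightly and release.

```bash
python3 -m jog '[[0,0,1,0],[0,0,2,0],[0,0,2,0]]' 1 40
python3 -m jog '[[0,0,0,0],[0,0,0,0],[0,0,0,0],[0,0,0,0],[0,0,0,0],[0,0,-20,0],[0,0,-60,0],[0,0,-110,0],[0,0,-150,0],[0,0,-150,0]]' -1 40
python3 - <<'E'
from h import *
b=np.array([.5885,.0525]);p=-.284;ey=np.array([-np.sin(p),np.cos(p)])
for y in(.075,.17,-.075,-.17):print(y,b+ey*y)
f=optics.grab_frame("top");P=cloud(f);C=f["color"].astype(int);m=(C[...,2]>C[...,0]+40)&(P[...,1]>.25)&(P[...,1]<.42)&(P[...,0]>.55)&(P[...,0]<.75)&(P[...,2]>.1)
print("cap",m.sum(),np.median(P[m],0))
E
python3 d.py .6095 .1245 .20 73.7
```

```text
clock: 7.78
position: [0.6611, 0.3439, 0.049]
orientation: [[0.281, 0.96, 0.0], [0.96, -0.281, 0.0], [0.0, 0.0, -1.0]]
contact_force: [-5.7, -2.2, 4.9]
grip_width: 0.0574
grip_force: 38.6
clock: 9.02
position: [0.6637, 0.3448, 0.2052]
orientation: [[0.281, 0.96, 0.011], [0.96, -0.281, 0.004], [0.007, 0.01, -1.0]]
contact_force: [1.2, 0.4, 0.3]
grip_width: 0.0852
grip_force: 0.0
0.075 [0.60951482 0.12449567]
0.17 [0.6361336 0.2156902]
-0.075 [ 0.56748518 -0.01949567]
-0.17 [ 0.5408664 -0.1106902]
cap 179 [0.65923889 0.33588197 0.11404304]
9.075 [0.6623 0.3443 0.2014] delta [-225.7   11.1    0.7] yang -16.325455447235754 F [ 0.2 -0.  -0. ] w 0.08561770005238908
turn 1.5703520454280653
```

```bash
python3 -m jog '[[-40,2,0,0],[-100,5,0,0],[-160,8,0,0],[-205,10,0,0],[-226,11,0,0],[-226,11,0,0],[-226,11,40,0],[-226,11,75,0],[-226,11,90,0],[-226,11,90,0],[-226,11,90,0]]' 1 40
python3 -m jog '[[12,0,0,0],[22,0,0,0],[32,0,0,0],[42,0,0,0],[52,0,0,0],[62,0,0,0],[72,0,0,0],[82,0,0,0],[90,0,0,0],[90,0,0,0],[90,0,0,0]]' 1 40
python3 d.py .5675 -.0195 .200 73.7
```

```text
clock: 10.45
position: [0.6092, 0.1243, 0.1091]
orientation: [[0.281, 0.96, 0.003], [0.96, -0.281, 0.0], [0.001, 0.003, -1.0]]
contact_force: [-0.1, -1.4, 0.2]
grip_width: -0.0002
grip_force: 0.0
clock: 11.82
position: [0.6331, 0.21, 0.1072]
orientation: [[0.281, 0.96, -0.0], [0.96, -0.281, -0.0], [-0.0, -0.0, -1.0]]
contact_force: [0.6, -0.7, 0.4]
grip_width: 0.0
grip_force: 0.0
11.825 [0.6331 0.21   0.1072] delta [-238.7    1.6  -92.7] yang -16.33344328707591 F [ 0.6 -0.7  0.4] w 4.540540305012982e-05
turn 1.5702126313227325
```

```bash
python3 -m jog '[[0,0,-50,0],[0,0,-93,0],[-50,0,-93,0],[-110,0,-93,0],[-170,1,-93,0],[-220,1,-93,0],[-239,1,-93,0],[-239,1,-93,0],[-239,1,-50,0],[-239,1,-15,0],[-239,1,-4,0],[-239,1,-4,0]]' 1 40
python3 - <<'E'
from h import *
f=optics.grab_frame("scene")
cv2.imwrite("pics/j2.png",cv2.resize(f["color"][100:250,210:410,::-1],None,fx=3,fy=3,interpolation=cv2.INTER_CUBIC))
E
```

```text
clock: 13.32
position: [0.5671, -0.0185, 0.1112]
orientation: [[0.28, 0.96, -0.001], [0.96, -0.28, 0.0], [0.0, -0.001, -1.0]]
contact_force: [0.0, 0.1, 0.6]
grip_width: 0.0
grip_force: 0.0
```

View pics/j2.png

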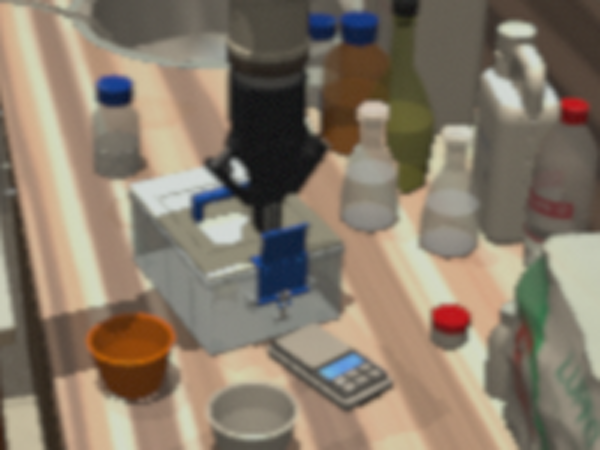

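The left clip no longer shows above the lid, so it is open. The jar stands upright at crop (115,130). The closed fingers are just inside the right tab at (270,220), ready to push.

```bash
python3 -m jog '[[-12,0,0,0],[-22,0,0,0],[-32,0,0,0],[-42,0,0,0],[-52,0,0,0],[-62,0,0,0],[-72,0,0,0],[-82,0,0,0],[-90,0,0,0],[-92,0,0,0],[-92,0,0,0]]' 1 40
python3 -m jog '[[0,0,-50,0],[0,0,-95,0],[30,0,-95,0.18],[60,0,-95,0.36],[95,0,-95,0.54],[125,0,-95,0.72],[150,0,-95,0.9],[165,0,-95,1.08],[167,0,-95,1.26],[167,0,-95,1.42],[167,0,-95,1.57],[167,0,-95,1.57]]' -0.3 40
python3 - <<'E'
from h import *
f=optics.grab_frame("scene");P=cloud(f);C=f["color"].astype(int)
cv2.imwrite("pics/j3.png",cv2.resize(f["color"][100:250,210:410,::-1],None,fx=3,fy=3,interpolation=cv2.INTER_CUBIC))
E
python3 d.py .5885 .0525 .102 73.7
```

```text
clock: 14.75
position: [0.541, -0.1078, 0.1113]
orientation: [[0.281, 0.96, -0.0], [0.96, -0.281, 0.0], [0.0, -0.0, -1.0]]
contact_force: [-0.2, -0.8, 0.2]
grip_width: -0.0002
grip_force: 0.0
clock: 16.25
position: [0.5879, 0.0529, 0.2062]
orientation: [[0.961, -0.278, -0.0], [-0.278, -0.961, 0.0], [-0.0, -0.0, -1.0]]
contact_force: [-1.4, 0.1, -0.3]
grip_width: 0.0554
grip_force: 0.0
16.3 [0.588  0.0528 0.2062] delta [6.000e-01 1.000e-01 1.042e+02] yang -106.09431065245452 F [-0.3 -0.2 -0.9] w 0.05534199928171462
turn 0.003589956350946922
```

View pics/j3.png

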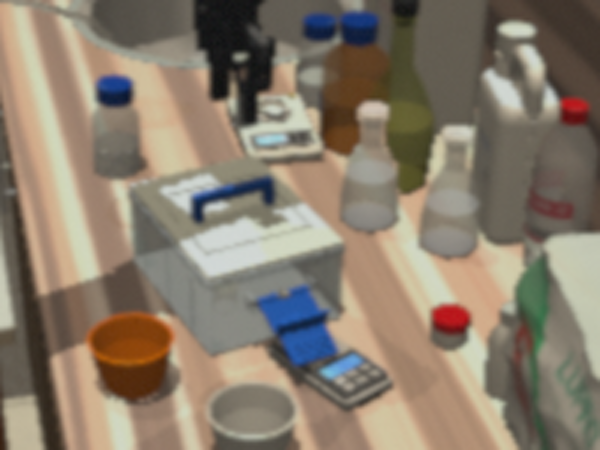

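The right clip hangs open over the scale at crop (300,325), and the lid and handle are undisturbed. I'll check the left clip numerically and descend onto the handle.

```bash
python3 - <<'E'
from h import *
np.set_printoptions(precision=3,suppress=True)
f=optics.grab_frame("top");P=cloud(f);C=f["color"].astype(int)
p=-.284;R=np.array([[np.cos(p),-np.sin(p)],[np.sin(p),np.cos(p)]]);q=(P[...,:2]-[.5885,.0525])@R
for s in(1,-1):
    m=(C[...,2]>C[...,0]+30)&(abs(q[...,0])<.035)&(s*q[...,1]>.095)&(s*q[...,1]<.21)&(P[...,2]<.16)
    print(s,m.sum(),np.percentile(q[m][:,1],[2,50,98]) if m.sum() else '',np.percentile(P[m][:,2],[2,50,98]) if m.sum() else '')
E
python3 -m jog '[[0,0,30,0],[0,0,65,0],[0,0,90,0],[0,0,104,0],[0,0,104,0],[0,0,104,0]]' -0.3 60
python3 -m jog '[[0,0,0,0],[0,0,0,0],[0,0,0,0],[0,0,0,0],[0,0,0,0],[0,0,0,0]]' 1 80
```

```text
1 375 [0.115 0.149 0.183] [0.031 0.05  0.062]
-1 589 [-0.197 -0.147 -0.107] [0.016 0.049 0.063]
clock: 17.1
position: [0.589, 0.0524, 0.1037]
orientation: [[0.96, -0.28, 0.002], [-0.28, -0.96, -0.0], [0.002, -0.0, -1.0]]
contact_force: [-0.1, -0.0, 0.6]
grip_width: 0.0555
grip_force: 0.0
clock: 17.85
position: [0.5887, 0.0528, 0.1033]
orientation: [[0.96, -0.28, 0.002], [-0.28, -0.96, 0.0], [0.001, -0.001, -1.0]]
contact_force: [-0.3, 1.5, 5.6]
grip_width: 0.0122
grip_force: 79.0
```

Both clips are open and the handle is gripped. Now I'll lift.

```bash
python3 -m jog '[[0,0,-4,0],[0,0,-10,0],[0,0,-18,0],[0,0,-30,0],[0,0,-50,0],[0,0,-75,0],[0,0,-100,0],[0,0,-120,0],[0,0,-130,0],[0,0,-130,0],[0,0,-130,0]]' 1 80
python3 d.py .369 -.319 .20 60
```

```text
clock: 19.23
position: [0.5874, 0.0525, 0.2313]
orientation: [[0.96, -0.28, -0.002], [-0.28, -0.96, 0.0], [-0.002, 0.0, -1.0]]
contact_force: [0.5, -0.4, -4.1]
grip_width: 0.0124
grip_force: 78.2
19.225 [0.5874 0.0525 0.2313] delta [-105.4  417.9   31.6] yang -106.28515732223109 F [ 0.5 -0.4 -4.1] w 0.012350724572964326
turn 0.239369161120103
```

```bash
python3 - <<'E'
from h import *
f=optics.grab_frame("scene")
cv2.imwrite("pics/j4.png",cv2.resize(f["color"][60:260,200:420,::-1],None,fx=2.7,fy=2.7,interpolation=cv2.INTER_CUBIC))
E
```

```text
(no output)
```

View pics/j4.png

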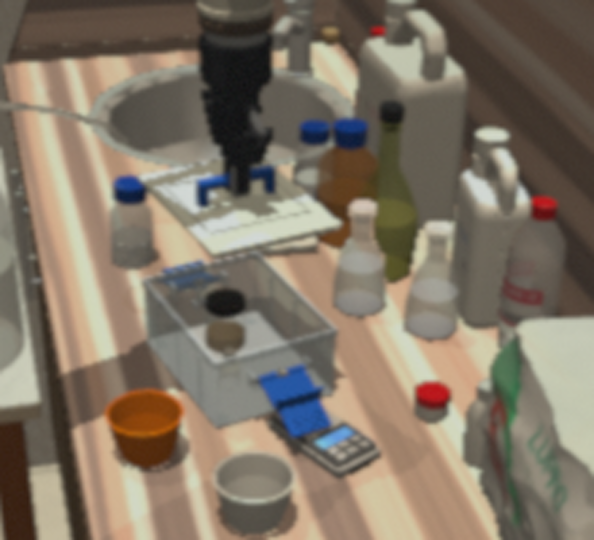

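The lid hangs level at crop (245,205), with both clips open and the jars standing inside the box. I'll carry it to the free spot.

```bash
python3 -m jog '[[-5,20,0,0.01],[-15,55,0,0.03],[-25,95,0,0.06],[-35,140,0,0.09],[-47,185,0,0.12],[-58,230,0,0.15],[-69,275,0,0.18],[-80,315,0,0.2],[-90,355,0,0.22],[-98,388,0,0.235],[-103,408,0,0.24],[-105,418,0,0.24]]' 1 80
python3 -m jog '[[0,0,0,0],[0,0,0,0],[0,0,0,0]]' 1 80
python3 d.py .369 -.319 .0193 60
```

```text
clock: 20.78
position: [0.3686, -0.3201, 0.2318]
orientation: [[0.865, -0.502, -0.001], [-0.502, -0.865, 0.001], [-0.001, -0.0, -1.0]]
contact_force: [0.7, 0.8, -3.8]
grip_width: 0.0124
grip_force: 78.4
clock: 21.15
position: [0.3704, -0.3187, 0.2323]
orientation: [[0.866, -0.5, 0.0], [-0.5, -0.866, 0.0], [-0.0, -0.0, -1.0]]
contact_force: [0.7, 0.0, -3.5]
grip_width: 0.0125
grip_force: 78.4
21.15 [ 0.3704 -0.3187  0.2323] delta [ -1.   1. 213.] yang -119.97005926175852 F [ 0.7  0.  -3.5] w 0.012457083607197883
turn 0.0005225644627913284
```

```bash
python3 - <<'E'
from h import *
f=optics.grab_frame("top")
cv2.imwrite("pics/j5.png",cv2.resize(f["color"][120:350,200:500,::-1],None,fx=2.5,fy=2.5,interpolation=cv2.INTER_CUBIC))
E
```

```text
(no output)
```

View pics/j5.png

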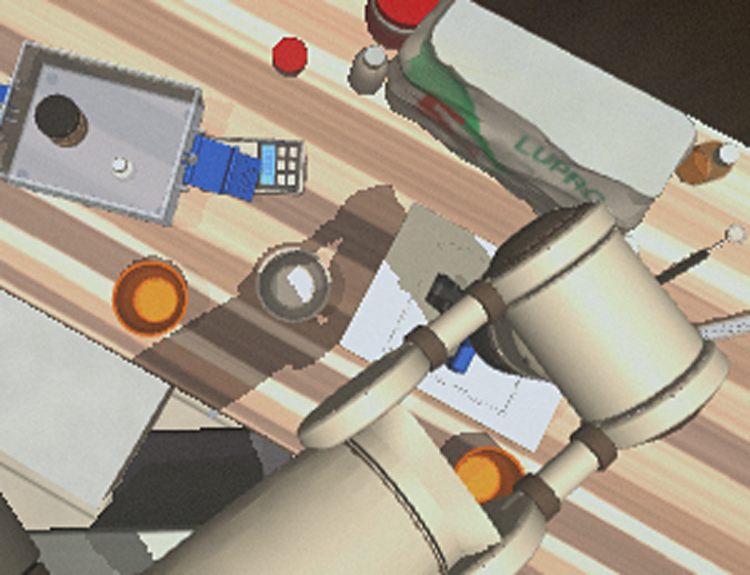

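The lid is over the gap between the crucible at (293,283), the bag and the orange bowl at (490,470). I'll lower it, slowing towards the end.

```bash
python3 -m jog '[[0,0,20,0],[0,0,50,0],[0,0,85,0],[0,0,120,0],[0,0,150,0],[0,0,172,0],[0,0,187,0],[0,0,196,0],[0,0,201,0],[0,0,204,0],[0,0,204,0],[0,0,204,0]]' 1 80
python3 -m jog '[[0,0,2,0],[0,0,4,0],[0,0,6,0],[0,0,6,0],[0,0,6,0]]' 1 80
```

```text
clock: 22.7
position: [0.3702, -0.3197, 0.0287]
orientation: [[0.866, -0.501, 0.001], [-0.501, -0.866, -0.001], [0.001, 0.0, -1.0]]
contact_force: [0.1, -0.0, -2.6]
grip_width: 0.0121
grip_force: 78.4
clock: 23.32
position: [0.37, -0.3194, 0.0223]
orientation: [[0.866, -0.501, 0.0], [-0.501, -0.866, -0.0], [0.0, 0.0, -1.0]]
contact_force: [0.6, 0.0, -3.1]
grip_width: 0.0121
grip_force: 78.4
```

```bash
python3 -m jog '[[0,0,1,0],[0,0,2,0],[0,0,3,0],[0,0,3,0],[0,0,3,0]]' 1 80
```

```text
clock: 23.95
position: [0.37, -0.3194, 0.0193]
orientation: [[0.866, -0.501, 0.0], [-0.501, -0.866, -0.0], [0.0, 0.0, -1.0]]
contact_force: [0.1, -0.4, -2.0]
grip_width: 0.012
grip_force: 78.6
```

```bash
python3 -m jog '[[0,0,0.5,0],[0,0,1,0],[0,0,1,0],[0,0,1,0]]' 1 80
```

```text
clock: 24.45
position: [0.3701, -0.3193, 0.0193]
orientation: [[0.866, -0.5, -0.0], [-0.5, -0.866, 0.0], [-0.001, -0.0, -1.0]]
contact_force: [-3.8, 4.7, 8.7]
grip_width: 0.0122
grip_force: 80.1
```

The lid has touched down. I'll release, withdraw upward and check.

```bash
python3 -m jog '[[0,0,0,0],[0,0,0,0],[0,0,0,0],[0,0,0,0],[0,0,-15,0],[0,0,-50,0],[0,0,-100,0],[0,0,-150,0],[0,0,-190,0],[0,0,-190,0]]' -0.3 20
python3 -m jog '[[-40,0,0,0],[-80,0,0,0],[-110,0,0,0],[-110,0,0,0],[-110,0,0,0],[-110,0,0,0]]'
python3 - <<'E'
from h import *
np.set_printoptions(precision=3,suppress=True)
f=optics.grab_frame("top");P=cloud(f);C=f["color"].astype(int)
cv2.imwrite("pics/j6.png",cv2.resize(f["color"][100:330,140:500,::-1],None,fx=2.2,fy=2.2,interpolation=cv2.INTER_CUBIC))
a=np.deg2rad(60);e=np.array([np.cos(a),np.sin(a)]);n=np.array([e[1],-e[0]])
q=P[...,:2]-[.370,-.319];m=(abs(q@e)<.09)&(abs(q@n)<.065)&(C.min(-1)>110)&(abs(P[...,2])<.03)
Q=P[m];c,*_=np.linalg.lstsq(np.c_[Q[:,:2],np.ones(len(Q))],Q[:,2],rcond=None);print("lid",m.sum(),np.median(Q[:,2]),"tilt",c[:2])
m=(C[...,2]>C[...,0]+40)&(P[...,1]>.25)&(P[...,1]<.42)&(P[...,0]>.55)&(P[...,0]<.75)&(P[...,2]>.1);print("cap",np.median(P[m],0))
E
```

```text
clock: 25.7
position: [0.3716, -0.3214, 0.2134]
orientation: [[0.866, -0.5, 0.005], [-0.5, -0.866, -0.008], [0.009, 0.004, -1.0]]
contact_force: [-0.7, -0.3, -0.2]
grip_width: 0.0553
grip_force: 0.0
clock: 26.45
position: [0.2752, -0.2645, 0.2082]
orientation: [[0.866, -0.5, -0.0], [-0.5, -0.866, 0.0], [-0.0, -0.0, -1.0]]
contact_force: [0.3, 0.8, -0.8]
grip_width: 0.0552
grip_force: 0.0
lid 2426 0.012139171006512496 tilt [ 0.002 -0.001]
cap [0.66  0.338 0.114]
```

View pics/j6.png

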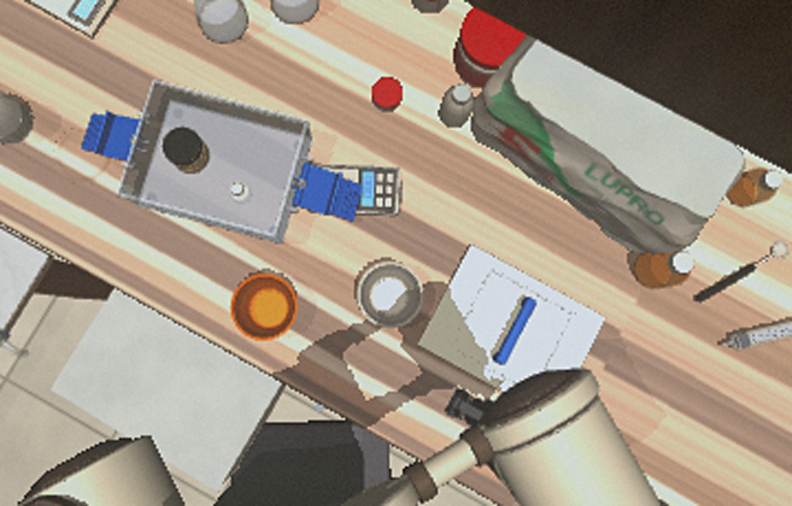

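The lid lies flat at (515,320), top at 12 mm and no tilt, clear of its neighbours. Both clips hang open at (110,135) and (330,190), and the jars in the box are upright.

```bash
python3 -c "
from station import close_job
print(close_job())"
```

```text
the job is handed in; nothing more can be done
None
```

The job is handed in: both clips hang open, the lid lies flat, handle up, on bare worktop touching nothing, and the blue-capped jar stands upright to one side; the verdict was not shown.

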